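Seat the spray mask on its three-ball locators

ROBOT

A 7-joint arm with a two-finger parallel gripper is mounted at the origin on the work surface. World frame = base frame: x ahead of the robot, y to its left, z up, the work surface at z = 0. Lengths are in m, angles in rad, forces in N, time in s.
With the tool pointing down it reaches from about 0.425 to 0.95 m from the base axis. Payload 4.7 kg.
Tool frame: the origin (TCP) lies at the very end of the fingers, on their centre line; the grasp point (between the pads) lies 19 mm behind it (arm.pinch_z is the z of the grasp point in the tool frame, in m); z points along the fingers, y is the line along which they close (so a half turn about z gives the same grasp; the last joint's range is limited). The gripper opens to 85 mm and grips with 20 to 120 N. Pads are 22 mm wide; open, the fingers measure 114 mm over their backs; the gripper's body (76 mm by 85 mm) begins 54 mm behind the grasp point. The pads swing forward as they close: fully open they stand 13 mm farther back than shut.
Start: joints at [1.135, 0.469, -0.049, 1.532, 0.024, 1.141, -0.082], TCP at [0.267, -0.62, 0.231] pointing down, gripper open.
Joint ranges: [-2.59, 2.59], [-0.33, 1.99], [-1.39, 1.29], [0.1, 2.45], [-1.04, 4.18], [0.21, 1.99], [-2.66, 2.66]. Speed limits (rad/s): [2.57, 2.57, 3.14, 3.14, 3.14, 3.14, 3.14].

INTERFACE

Orientations are given as a rotation vector (axis times angle).
In Python, from workcell import telemetry, cams, arm gives the robot as it stands.
- The arm moves only by the shell command python3 -m jog 'ROWS' [OPENING] [FORCE]. ROWS is JSON, a list of rows, each a list of 4 numbers: the shift along the tool's x, y, z in cm, then the turn about the tool's z in rad. A call has 1 to 5 rows; each row shifts and turns the commanded pose from where the row before left it, along the tool's axes as they then stand; what a row does not reach is not made up. A row lasts 1/8 s, in which the tool goes at most 62.5 mm and 10.7 degrees, less where a joint would pass 70% of its speed; a pose out of reach is approached as far as the arm can. A call is refused whole if a number of a shift passes 6.25 or a number of a turn 0.188, either way. A call with a gripper value outside its range is refused whole. OPENING is the closure in counts, from 0 (fully open) to 255 (shut), set as the call begins (- or left out, the last holds). The fingers move at their own pace and stop on an object; FORCE is the grip in N (left out, the last holds). Time passes only in rows, so rows that do not move let the fingers close. It gives the time, the measured TCP pose, the force, the opening and the grip force at its end, in the units of the state.
- telemetry.state(): the state, without advancing time (a new reading comes with each control period).
- cams.read_camera(name): name is "scene" or "top"; returns the picture (400x640x3 uint8, blue, green, red); there is no depth.
- cams.camera_model(name): a dict with "fx", "fy", "cx", "cy" (pixels), "k1" (the pictures are not rectified: a ray, as slopes to the right and down, at radius r is drawn at 1 + k1 r^2 times it, then the intrinsics apply), "R" (3x3) and "t" (3): a world point X has camera coordinates R X + t. Camera axes: x right, y down, z forward; pixel columns grow to the right and rows downward; lengths in m; the calibration is good to about 2 mm. A picture is of the moment at which its call begins. camera_model takes no time and is no camera call.
- arm.sign_off(): hands the job in; it is judged then, once.
The state is a dict: "time": time; "qpos": joint angles; "dq": joint speeds; "joint_efforts": joint torques, N m; "eef_pos": TCP position; "eef_rot": TCP orientation; "ft_force": force on the tool from outside, world axes, zero at the start; "wrist_torque": the same for the moment, N m; "opening": finger opening in m; "grip_force": force on a finger pad.
Only numpy, scipy, OpenCV 4.12 (cv2) and the standard library are available. Lean on these libraries where they do the work, as an engineer would, in place of code of your own. Each camera call takes 0.05 s, during which the arm holds its last target. There are 200 camera calls.

TASK

Pick up the mask plate by its grip bar and set it, narrow end over the single ball, on the three-ball locator base, pressing it down past the spring rollers until it is fully home on all three balls. Then keep pushing straight down on it with about 15 N for a second to bed it, without ramming it (no more than 25 N), and let go, leaving it seated and the other things on the table undisturbed.

Things in the scene. Friction and masses are not known exactly. Their poses are not given: they have to be found in the camera images.
- mask_grip (a point): Centre of the upright grip bar of the loose mask plate (aluminium, 0.3 to 0.5 kg): bar 44 mm long (plate's x), 16 mm wide (y), 42 mm tall (z); its top is 21 mm above this point, the plate's upper face 21 mm below, the plate's feet (lower edges of the grooves, on the table at the start) 42 mm below. Plate home: this point lies 40.3 mm above the level of the ball centres.
- mask_plate (a point): Middle of the mask plate's upper face, at the foot of the grip bar. Plate 8 mm thick, 188 mm long (x), 110 mm wide (y), only 76 mm wide at its narrow +x end, with two slot windows and rounded ends. Under it are three 90-degree V-grooves: two at the wide -x end, one at the narrow +x end; they reach 13 mm below the plate's underside.
- base: Fixed steel foot of the locator base, 150 x 100 x 16 mm, origin under its centre. On a column over it is clamped an aluminium head with three polished balls, 16 mm diameter, at x, y = (-65, 38), (-65, -38), (65, 0) mm of this frame. The head's height is not measured: ball centres are 54 to 70 mm above the table, different each time, so feel for it. The head does not give under a push.
- base_narrow (a point): Point on the foot under the single ball (+x, narrower end of the head). Plate home: its x and y axes point the same way as the base's, narrow end over the single ball, the grip bar's centre straight above the base's origin and 40.3 mm above the ball centres; the grooves on the balls centre a plate that is up to 4 mm off. The head is an 18 mm block, 224 mm long, its top 12 mm below the ball centres.
- base_wide (a point): Point on the foot midway under the pair of balls (-x end). At both ends of the head (97 mm out) a sprung arm holds a brass roller. A plate let down level meets both rollers about 10 mm above home and rests there, perhaps with one end lower; forcing the rollers apart takes a push of up to 15 N; each then snaps over its end of the plate and pulls it down (8 N in all).
- mask: The same mask plate; this origin is under its middle on the plane of its feet, 42 mm below mask_grip.
- tape_wide: roll of cream masking tape lying flat, 100 mm across, 25 mm high (bystander; origin: underside centre)
- tape_thin: thin blue tape roll lying flat, 90 mm across, 12 mm high (bystander; origin: underside centre)
- paint_bottle: small black paint bottle, 30 mm across, 75 mm high, standing between the mask plate and the locator base (bystander; origin: underside centre)
- colour_jar: white jar, 52 mm across, 60 mm high (bystander; origin: underside centre)
- thinner_bottle: amber bottle, 50 mm across, 130 mm high (bystander; origin: underside centre)
- scraper: spatula, 200 mm long, lying (bystander; origin: on its underside)
- airbrush: steel airbrush lying down, 135 mm long (bystander; origin: underside centre)

How it is judged:
On the way, in this order (a step that is already met when the one before it is completed fails the run):
1. the mask plate is lifted clear of the table (height (world z) of mask_grip above 0.085 m), for 0.1 s.
2. the plate is home on the balls and pushed down onto them for 0.4 s (all its contact forces on the base added up exceed 44 N; springs and weight give 33 N, a push of 10 N the rest) (x of head_c2 in the frame of mask_grip between -0.067 and -0.063 m and y of head_c2 in the frame of mask_grip between 0.036 and 0.04 m and z of head_c2 in the frame of mask_grip between -0.0421 and -0.0385 m and x of head_c3 in the frame of mask_grip between -0.067 and -0.063 m and y of head_c3 in the frame of mask_grip between -0.04 and -0.036 m and z of head_c3 in the frame of mask_grip between -0.0421 and -0.0385 m and x of head_c4 in the frame of mask_grip between 0.063 and 0.067 m and y of head_c4 in the frame of mask_grip between -0.002 and 0.002 m and z of head_c4 in the frame of mask_grip between -0.0421 and -0.0385 m and contact force between mask and base above 44 N), for 0.4 s.
At the end, for the whole second after the job is handed in: The plate is home on the three balls, narrow end over the single ball: each ball lies where its groove wants it, seen from the grip bar's centre (65 mm along, 38 mm or nothing across, 40.3 mm down), within 2 mm along and across and 1.8 mm in height; and the plate is at rest (x of head_c2 in the frame of mask_grip between -0.067 and -0.063 m and y of head_c2 in the frame of mask_grip between 0.036 and 0.04 m and z of head_c2 in the frame of mask_grip between -0.0421 and -0.0385 m and x of head_c3 in the frame of mask_grip between -0.067 and -0.063 m and y of head_c3 in the frame of mask_grip between -0.04 and -0.036 m and z of head_c3 in the frame of mask_grip between -0.0421 and -0.0385 m and x of head_c4 in the frame of mask_grip between 0.063 and 0.067 m and y of head_c4 in the frame of mask_grip between -0.002 and 0.002 m and z of head_c4 in the frame of mask_grip between -0.0421 and -0.0385 m and linear speed of mask below 0.01 m/s and angular speed of mask below 0.1 rad/s); the robot touches nothing.
It fails at once if the plate is rammed onto the base (contact forces of plate on balls and rollers, their sizes added up, over 100 N: a push of over 40 N) (contact force between mask and base above 100 N).
It fails at once if a bystander is moved by more than 20 mm (distance of any of tape_wide, tape_thin, paint_bottle, colour_jar, thinner_bottle, scraper, airbrush from where it was at the start of the episode above 0.02 m).
It also fails if it takes over 67 s, if anything falls off the work surface, if the arm or the gripper's body presses on something with over 40 N, if the wrist force passes 120 N, or if a joint passes its speed limit or range.

## Working session

There is one attempt and no reset: what is moved stays moved. The work goes in short steps, Python scripts to look and compute and a shell command to move; the robot and the scene stay as the last step left them, time stands still between calls to the robot, and variables do not carry over. Pictures are saved under pics/ and viewed, at most 10 in all, crops included, and the job is handed in when it is done.

```bash
mkdir -p pics
python3 - <<'E'
from workcell import telemetry, cams, arm
import cv2
for n in("scene","top"):
    cv2.imwrite(f"pics/{n}0.png",cams.read_camera(n)); print(n,cams.camera_model(n))
print(telemetry.state(),arm.pinch_z)
E
```

```text
scene {'fx': 419.02206100031594, 'fy': 419.02206100031594, 'cx': 318.3264419465082, 'cy': 197.3907914079367, 'k1': 0.0027057887822140077, 'R': array([[-0.4887132 ,  0.87240801, -0.00797929],
       [ 0.70863414,  0.39160069, -0.58692977],
       [-0.50891754, -0.29249472, -0.80959852]]), 't': array([ 0.29639791, -0.37635252,  1.53383056])}
top {'fx': 374.17470104869466, 'fy': 374.17470104869466, 'cx': 324.68537281100464, 'cy': 202.21008488722646, 'k1': -0.04405397841877207, 'R': array([[-0.01873098, -0.99978986, -0.00833021],
       [-0.99832616,  0.01915823, -0.05456964],
       [ 0.05471777,  0.00729412, -0.99847522]]), 't': array([0.00920156, 0.59569666, 1.16182211])}
{'time': 0.1, 'qpos': array([ 1.13512581,  0.46938511, -0.04855785,  1.53355393,  0.02408503,
        1.14101565, -0.08226812]), 'dq': array([-0.00067899, -0.00111603, -0.0015798 , -0.00348636, -0.00014198,
        0.00044028, -0.00054769]), 'joint_efforts': array([ 1.50262662e-03, -5.11517036e+01, -4.65635990e-02, -2.38389641e+01,
        1.08013998e-02,  4.37665702e-03,  5.61225733e-06]), 'eef_pos': array([ 0.26685123, -0.619447  ,  0.23035854]), 'eef_rot': array([-3.07514195e+00, -6.34241354e-01,  6.63029313e-04]), 'ft_force': array([ 0.37995444, -0.56186545, -0.70786057]), 'wrist_torque': array([0.02402134, 0.01590598, 0.00872109]), 'grip_force': 0.0, 'opening': 0.08559005983287331} -0.0187
```

View pics/top0.png

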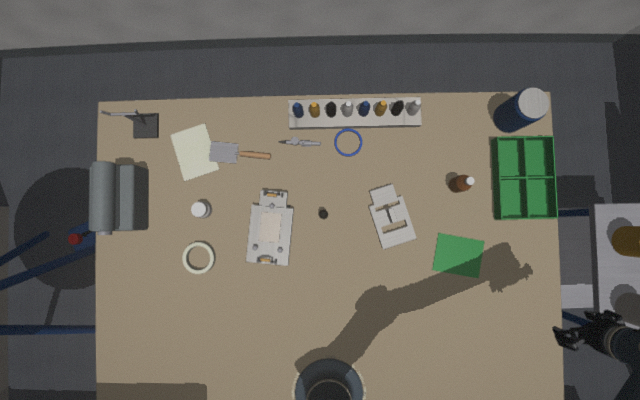

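View pics/scene0.png

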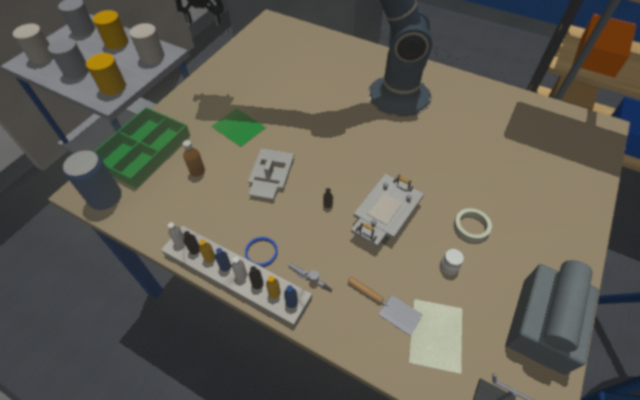

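The top view shows the mask plate at about (392,215) with its narrow end up (world +x). The locator base is at (270,230), also narrow end up, with the black bottle between them at (323,213). I'll enlarge both regions.

```bash
cat > h.py <<'E'
import numpy as np, cv2
from workcell import cams, telemetry
from scipy.spatial.transform import Rotation as Ro
def ray(n,u,v):
    m=cams.camera_model(n); d=np.array([(u-m['cx'])/m['fx'],(v-m['cy'])/m['fy']]); s=d.copy()
    for _ in range(20): s=d/(1+m['k1']*(s@s))
    R=np.array(m['R']);return -R.T@np.array(m['t']),R.T@np.array([s[0],s[1],1])
def onz(n,u,v,z):
    o,d=ray(n,u,v); return o+d*(z-o[2])/d[2]
def proj(n,X):
    m=cams.camera_model(n);c=np.array(m['R'])@X+m['t'];s=c[:2]/c[2];s=s*(1+m['k1']*(s@s))
    return s*m['fx']+[m['cx'],m['cy']]
E
python3 - <<'E'
import cv2,numpy as np
a=cv2.imread('pics/top0.png')
def c(x,y,w,h,k): return cv2.resize(a[y:y+h,x:x+w],None,fx=k,fy=k,interpolation=cv2.INTER_CUBIC)
# each 66x84 -> x6
cv2.imwrite('pics/c1.png',np.hstack([c(360,175,64,84,6),c(240,182,64,84,6)]))
s=cv2.imread('pics/scene0.png');a=s
cv2.imwrite('pics/c2.png',np.hstack([c(235,140,72,72,5),c(345,165,84,72,5)]))
E
```

```text
(no output)
```

View pics/c1.png

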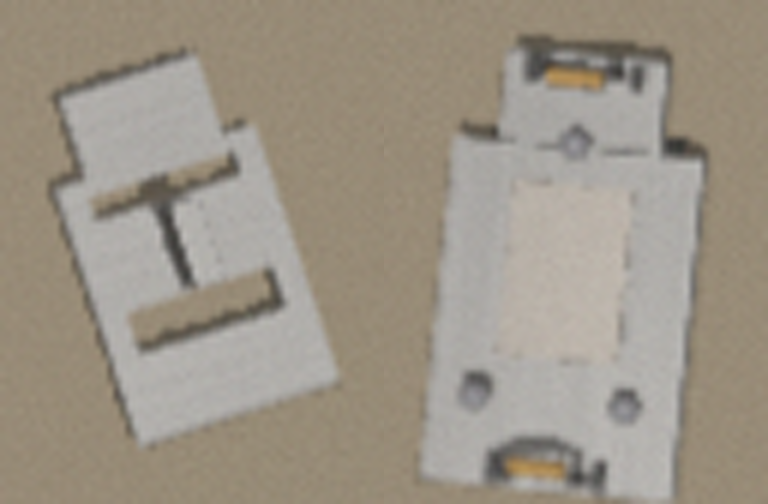

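View pics/c2.png

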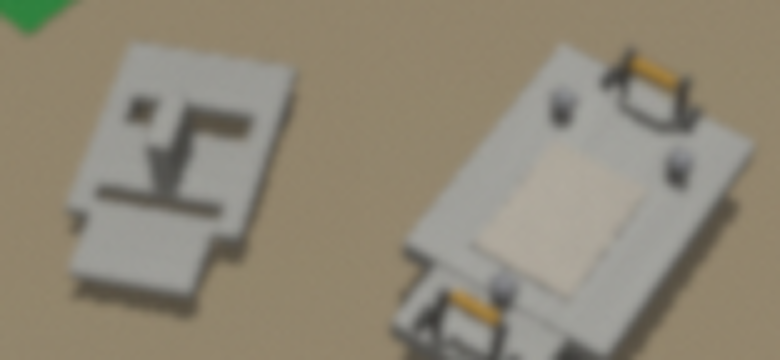

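The crops give these positions:
- **Plate corners** (top crop): wide end (143,443) and (338,381), narrow end (60,95) and (192,52).
- **Balls, top crop:** single (576,143), pair (476,390) and (625,406).
- **Balls, scene crop:** single (504,288), pair (564,98) and (679,160).

Run:
```python
from h import *
T=lambda X,Y,x0,y0,k:(x0+(X+.5)/k-.5,y0+(Y+.5)/k-.5)
C=[onz('top',*T(X,Y,360,175,6),.021)[:2] for X,Y in[(143,443),(338,381),(192,52),(60,95)]]
w=(C[0]+C[1])/2;n=(C[2]+C[3])/2;d=n-w
print('plate corners',np.round(C,4),'len',np.hypot(*d),'wid',np.hypot(*(C[0]-C[1])),np.hypot(*(C[2]-C[3])))
print('mid',(w+n)/2,'yaw',np.arctan2(d[1],d[0]),'yaw wide edge',np.arctan2(*(C[0]-C[1])[::-1])-np.pi/2,'narrow',np.arctan2(*(C[3]-C[2])[::-1])-np.pi/2)
# grip bar top face in top
tops=[(576,143),(476,390),(625,406)];sc=[(504,288),(564,98),(679,160)]
B=[]
for a,b in zip(tops,sc):
    o1,d1=ray('top',*T(a[0]-384,a[1],240,182,6));o2,d2=ray('scene',*T(b[0]-360,b[1],345,165,5))
    s=np.linalg.lstsq(np.c_[d1,-d2],o2-o1,rcond=None)[0];p,q=o1+s[0]*d1,o2+s[1]*d2
    B.append((p+q)/2);print('ball',np.round((p+q)/2,4),'gap',np.linalg.norm(p-q))
for z in(.055,.062,.069):
    P=[onz('top',*T(a[0]-384,a[1],240,182,6),z)[:2] for a in tops]
    m=(P[1]+P[2])/2;d=P[0]-m;print(z,'base mid',np.round((m+P[0])/2,4),'yaw',np.arctan2(d[1],d[0]),np.hypot(*d),np.hypot(*(P[1]-P[2])))
s=telemetry.state();print(Ro.from_rotvec(s['eef_rot']).as_matrix().round(3))
for u,v,z,n in[(323,213,.07,'bottle'),(463,183,.1,'thinner'),(200,209,.06,'jar')]:print(n,onz('top',u,v,z)[:2])
```

```text
plate corners [[ 0.4478 -0.1824]
 [ 0.4779 -0.2849]
 [ 0.6512 -0.2136]
 [ 0.6299 -0.1438]] len 0.18599828944084668 wid 0.10677129215812556 0.07297283499724747
mid [ 0.55168377 -0.20617835] yaw 0.29994531424831034 yaw wide edge 0.28540176927553307 narrow 0.29603856633642867
ball [0.5864 0.1601 0.0584] gap 0.0019122780158303443
ball [0.4812 0.1731 0.1227] gap 0.0576177906724962
ball [0.4382 0.1744 0.0101] gap 0.0679390292851624
0.055 base mid [0.5225 0.167 ] yaw -0.11204752335981928 0.12963919719707362 0.07606303881352866
0.062 base mid [0.5226 0.1659] yaw -0.11204752335981934 0.12884151162768656 0.07559501378917549
0.069 base mid [0.5227 0.1648] yaw -0.11204752335981939 0.1280438260582995 0.07512698876482236
[[ 0.918  0.396 -0.001]
 [ 0.396 -0.918  0.002]
 [-0.    -0.002 -1.   ]]
bottle [0.56050207 0.00317711]
thinner [ 0.63996069 -0.4106316 ]
jar [0.57991996 0.37848667]
```

```bash
python3 -m jog '[[4.25,-2.67,0,0],[4.25,-2.67,0,0],[4.25,-2.67,0,0],[4.25,-2.67,0,0],[4.25,-2.67,0,0]]' 0 60; python3 -m jog '[[4.25,-2.67,0,0],[4.25,-2.67,0,0],[4.25,-2.67,0,0],[4.25,-2.67,0,0],[4.25,-2.67,0,0.112]]'; python3 -m jog '[[0,0,4,0],[0,0,4,0],[0,0,0,0]]'
cat > st.py <<'E'
from h import *
import sys
s=telemetry.state();R=Ro.from_rotvec(s['eef_rot']).as_matrix()
print('t',round(s['time'],2),'p',s['eef_pos'].round(4),'yaw',np.arctan2(R[1,0],R[0,0]).round(4),'z',R[:,2].round(4),'F',s['ft_force'].round(2),'M',s['wrist_torque'].round(2),'op',round(s['opening'],4),'g',round(s['grip_force'],1))
if len(sys.argv)>1:
    x,y,yaw=map(float,sys.argv[1:4]);d=R.T@(np.array([x,y,s['eef_pos'][2]])-s['eef_pos'])
    print('shift cm now-axes',(d[:2]*100).round(2),'turn',round(np.arctan2(R[1,0],R[0,0])-yaw,4))
E
python3 st.py 0.5517 -0.2062 0.293
```

```text
time: 0.72
eef_pos: [0.41, -0.4116, 0.231]
eef_rot: [-3.076, -0.634, 0.0]
ft_force: [1.1, -1.1, -0.1]
opening: 0.0855
grip_force: 0.0
time: 1.35
eef_pos: [0.5522, -0.2052, 0.231]
eef_rot: [-3.108, -0.456, 0.001]
ft_force: [0.4, -0.9, 0.3]
opening: 0.0854
grip_force: 0.0
time: 1.72
eef_pos: [0.5492, -0.2058, 0.1481]
eef_rot: [-3.104, -0.461, 0.011]
ft_force: [-0.5, 0.4, 0.3]
opening: 0.0851
grip_force: 0.0
t 1.73 p [ 0.5492 -0.2058  0.1481] yaw 0.2951 z [-0.0074  0.0024 -1.    ] F [-0.45  0.38  0.25] M [-0.01  0.01 -0.01] op 0.0851 g 0.0
shift cm now-axes [0.23 0.12] turn 0.0021
```

```bash
python3 -m jog '[[0,0,3,0],[0,0,1,0],[0,0,0,0],[0,0,0,0]]' >/dev/null; python3 st.py 0.5517 -0.2062 0.293
python3 - <<'E'
from h import *
a=cams.read_camera('scene')[120:220,220:330];b=cams.read_camera('top')[165:265,345:455]
cv2.imwrite('pics/c3.png',np.hstack([cv2.resize(i,(395,360),interpolation=cv2.INTER_CUBIC) for i in(a,b)]))
E
```

```text
t 2.23 p [ 0.5527 -0.2069  0.1128] yaw 0.2946 z [ 2.4e-03 -8.0e-04 -1.0e+00] F [ 0.13 -0.31 -0.04] M [-0.04  0.06  0.  ] op 0.0852 g 0.0
shift cm now-axes [-0.08 -0.1 ] turn 0.0016
```

View pics/c3.png

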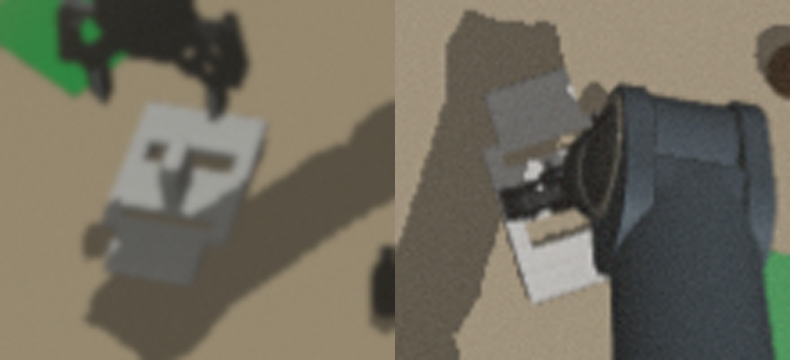

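The scene crop (left) shows the fingers straddling the bar, which is at about (172,150), with fingertips at (100,100) and (215,115). The alignment looks right, so I'll descend to TCP z≈0.03.

```bash
python3 -c "
from h import *
print(proj('scene',np.array([.5517,-.2062,.063])),onz('scene',269.2,164,.063))"
python3 -m jog '[[0,0,3.5,0],[0,0,3.5,0],[0,0,1.2,0],[0,0,0,0],[0,0,0,0]]' >/dev/null; python3 st.py 0.5517 -0.2062 0.293
```

```text
[267.33242582 163.15861704] [ 0.5517685  -0.19944315  0.063     ]
t 2.95 p [ 0.553  -0.2068  0.0308] yaw 0.2948 z [ 2.6e-03 -8.0e-04 -1.0e+00] F [-0.18  0.25 -0.25] M [0.   0.01 0.05] op 0.0856 g 0.0
shift cm now-axes [-0.1 -0.1] turn 0.0018
```

```bash
python3 -m jog '[[-0.1,0,0,0],[0,0,0,0],[0,0,0,0],[0,0,0,0],[0,0,0,0]]' 255 60 >/dev/null; python3 st.py;python3 -m jog '[[0,0,0,0],[0,0,0,0],[0,0,0,0],[0,0,0,0]]' - 90 >/dev/null; python3 st.py
```

```text
t 3.58 p [ 0.5508 -0.2063  0.0297] yaw 0.2947 z [-1.e-04  6.e-04 -1.e+00] F [-1.2   2.41  4.49] M [ 0.44  0.31 -0.1 ] op 0.0153 g 58.8
t 4.08 p [ 0.5509 -0.2062  0.0297] yaw 0.295 z [-1.e-04  5.e-04 -1.e+00] F [-1.89  2.43  5.5 ] M [ 0.61  0.36 -0.11] op 0.0149 g 87.6
```

```bash
python3 -m jog '[[0,0,-1,0],[0,0,-3,0],[0,0,-4,0],[0,0,-4,0],[0,0,-4,0]]' >/dev/null; python3 -m jog '[[0,0,-2,0],[0,0,0,0],[0,0,0,0],[0,0,0,0]]' >/dev/null;python3 st.py 0.5226 0.1659 -0.112
python3 - <<'E'
from h import *
a=cams.read_camera('scene');b=cams.read_camera('top')
cv2.imwrite('pics/s4.png',a);cv2.imwrite('pics/t4.png',b)
cv2.imwrite('pics/c4.png',np.hstack([cv2.resize(i,(395,360),interpolation=cv2.INTER_CUBIC) for i in(a[80:180,220:330],b[165:265,345:455])]))
E
```

```text
t 5.2 p [ 0.5499 -0.2067  0.2076] yaw 0.2948 z [-2.9e-03  9.0e-04 -1.0e+00] F [-0.45 -0.36 -3.32] M [-0.01 -0.03 -0.02] op 0.0147 g 88.2
shift cm now-axes [  8.21 -36.44] turn 0.4068
```

View pics/c4.png

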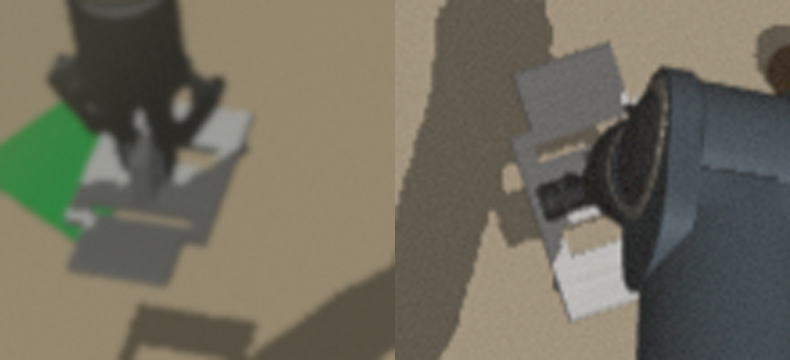

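The plate is held and level-looking. In the top half of the crop, its corners are at narrow (121,74) and (212,42), wide-left (177,320). I'll check its pose in the hand.

Run:
```python
from h import *
T=lambda X,Y:(345+(X+.5)/3.591-.5,165+(Y+.5)/3.6-.5)
z=.2076-.0087
N1,N2,W=[onz('top',*T(*p),z)[:2] for p in[(121,74),(212,42),(177,320)]]
s=telemetry.state();R=Ro.from_rotvec(s['eef_rot']).as_matrix();x=R[:2,0];y=-R[:2,1]
for n,p in zip(('N1(94,38)','N2(94,-38)','W(-94,55)'),(N1,N2,W)):
    d=p-s['eef_pos'][:2];print(n,(d@x*1e3).round(1),(d@y*1e3).round(1))
d=N1-N2;print('yaw narrow',np.arctan2(d[1],d[0])-np.pi/2,np.hypot(*d))
```

```text
N1(94,38) 92.1 34.1
N2(94,-38) 93.8 -37.9
W(-94,55) -92.7 52.1
yaw narrow 0.3185555897264585 0.07202465548113711
```

```bash
python3 -m jog '[[0.5,-2,0,0],[1,-4.5,0,0],[1,-4.5,0,0],[1,-4.5,0,0],[1,-4.5,0,0]]' >/dev/null; python3 -m jog '[[1,-4.5,0,0],[1,-4.5,0,0],[1,-4.5,0,0],[0.7,-3,0,0],[0,0,0,0.13]]' >/dev/null;python3 -m jog '[[0,0,0,0.13],[0,0,0,0.13],[0,0,0,0],[0,0,0,0]]' >/dev/null;python3 st.py 0.5226 0.1659 -0.112
```

```text
t 7.05 p [0.5227 0.167  0.2093] yaw -0.0922 z [-2.e-04  1.e-04 -1.e+00] F [-0.06 -0.08 -3.3 ] M [-0.02 -0.11  0.02] op 0.0145 g 88.3
shift cm now-axes [0.   0.11] turn 0.0198
```

```bash
python3 -m jog '[[0,0.1,3,0.02],[0,0,3,0],[0,0,1.5,0],[0,0,0,0],[0,0,0,0]]' >/dev/null;python3 st.py 0.5226 0.1659 -0.112
python3 - <<'E'
from h import *
T=lambda X,Y,x0,y0,k:(x0+(X+.5)/k-.5,y0+(Y+.5)/k-.5)
for a,b in zip([(576,143),(476,390),(625,406)],[(504,288),(679,160),(564,98)]):
    o1,d1=ray('top',*T(a[0]-384,a[1],240,182,6));o2,d2=ray('scene',*T(b[0]-360,b[1],345,165,5))
    s=np.linalg.lstsq(np.c_[d1,-d2],o2-o1,rcond=None)[0];p,q=o1+s[0]*d1,o2+s[1]*d2
    print('ball',np.round((p+q)/2,4),'gap',np.linalg.norm(p-q))
a=cams.read_camera('scene');b=cams.read_camera('top');cv2.imwrite('pics/s5.png',a);cv2.imwrite('pics/t5.png',b)
cv2.imwrite('pics/c5.png',np.hstack([cv2.resize(i,(395,360),interpolation=cv2.INTER_CUBIC) for i in(a[145:245,330:440],b[180:280,220:330])]))
E
```

```text
t 7.67 p [0.524  0.1657 0.1354] yaw -0.1149 z [ 2.1e-03  8.0e-04 -1.0e+00] F [ 0.02  0.44 -4.89] M [-0.    0.    0.01] op 0.0149 g 88.3
shift cm now-axes [-0.14  0.  ] turn -0.0029
ball [0.5864 0.1601 0.0584] gap 0.0019122780158303443
ball [0.4629 0.2113 0.0623] gap 0.0016822038424163211
ball [0.4536 0.1364 0.0624] gap 0.0017963147952068923
```

View pics/c5.png

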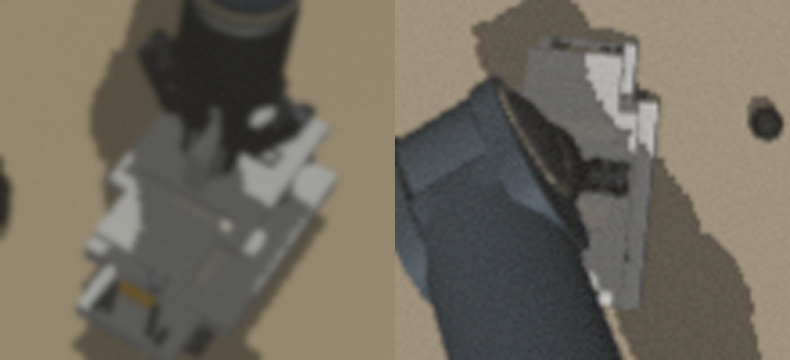

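The plate hangs centred over the base, and the balls triangulate to about 0.061 m. The home TCP z should then be about 0.089, with the rollers first met near 0.099. I'll fine-align and descend slowly.

```bash
python3 -m jog '[[-0.1,0,1,-0.004],[0,0,1,0],[0,0,0,0],[0,0,0,0]]' >/dev/null;python3 st.py 0.5224 0.1664 -0.11;  python3 -m jog '[[0,0,0.2,0],[0,0,0.2,0],[0,0,0,0],[0,0,0,0]]' >/dev/null;python3 st.py 0.5224 0.1664 -0.11
```

```text
t 8.28 p [0.5222 0.1654 0.1142] yaw -0.1112 z [-1.e-04 -0.e+00 -1.e+00] F [-0.44  0.01 -4.18] M [-0.    0.03  0.02] op 0.0147 g 88.4
shift cm now-axes [ 0.01 -0.1 ] turn -0.0012
t 8.78 p [0.5222 0.1654 0.1103] yaw -0.1112 z [ 1.e-04 -1.e-04 -1.e+00] F [ 0.37 -0.63 -4.17] M [ 0.01 -0.05  0.02] op 0.0148 g 88.4
shift cm now-axes [ 0.01 -0.1 ] turn -0.0012
```

```bash
python3 -m jog '[[0,-0.05,0.2,0],[0,0,0.2,0],[0,0,0,0]]' >/dev/null;python3 st.py;  for i in 1 2 3; do python3 -m jog '[[0,0,0.1,0],[0,0,0.1,0],[0,0,0,0]]' >/dev/null;python3 st.py; done
```

```text
t 9.15 p [0.522  0.1658 0.106 ] yaw -0.1112 z [-5.e-04 -3.e-04 -1.e+00] F [ 0.02 -0.14 -4.  ] M [ 0.04 -0.07  0.02] op 0.0148 g 88.4
t 9.53 p [0.5222 0.1658 0.1042] yaw -0.1112 z [-1.e-04 -1.e-04 -1.e+00] F [-0.36  0.19 -3.48] M [ 0.02 -0.02 -0.04] op 0.0149 g 88.4
t 9.9 p [0.5221 0.1658 0.1022] yaw -0.1112 z [-1.e-04 -1.e-04 -1.e+00] F [-0.41  0.11 -4.09] M [ 0.   -0.02 -0.03] op 0.0152 g 88.4
t 10.28 p [0.5221 0.1658 0.1002] yaw -0.1112 z [-2.e-04 -1.e-04 -1.e+00] F [-0.32  0.51 -4.51] M [0.   0.01 0.01] op 0.015 g 88.4
```

```bash
for i in 1 2 3 4; do python3 -m jog '[[0,0,0.1,0],[0,0,0,0]]' >/dev/null;python3 st.py; done
```

```text
t 10.53 p [0.5222 0.1658 0.0992] yaw -0.1111 z [-1.e-04 -1.e-04 -1.e+00] F [ 0.44  0.1  -3.38] M [-0.02 -0.04 -0.01] op 0.0151 g 88.4
t 10.78 p [0.5217 0.166  0.0984] yaw -0.111 z [-8.e-04 -2.e-04 -1.e+00] F [-3.15  0.08 -1.7 ] M [-0.04  0.33  0.03] op 0.0149 g 88.7
t 11.03 p [0.5213 0.1661 0.0976] yaw -0.1109 z [-1.6e-03 -4.0e-04 -1.0e+00] F [-5.13  0.15  2.68] M [-0.08  0.8  -0.05] op 0.0149 g 89.5
t 11.28 p [0.5216 0.1661 0.0969] yaw -0.1109 z [-8.e-04 -3.e-04 -1.e+00] F [-5.06  0.67  4.52] M [-0.17  0.77 -0.02] op 0.0143 g 89.6
```

The rollers were met at TCP z≈0.0985, the narrow end first (Fx negative). I'll ease x back and continue.

```bash
python3 -m jog '[[-0.06,0,0,0],[0,0,0,0]]' >/dev/null;python3 st.py; for i in 1 2 3; do python3 -m jog '[[0,0,0.07,0],[0,0,0,0]]' >/dev/null;python3 st.py; done
```

```text
t 11.53 p [0.5216 0.166  0.0969] yaw -0.1111 z [ 3.e-04 -1.e-04 -1.e+00] F [-4.5  -1.38  4.74] M [-0.21  0.76 -0.06] op 0.0146 g 89.6
t 11.78 p [0.522  0.166  0.0962] yaw -0.1112 z [ 9.e-04 -0.e+00 -1.e+00] F [-3.26 -0.2   5.03] M [-0.28  0.64 -0.06] op 0.0151 g 89.7
t 12.03 p [0.5222 0.166  0.0954] yaw -0.1112 z [ 1.3e-03  1.0e-04 -1.0e+00] F [-2.71 -0.15  4.61] M [-0.17  0.52 -0.  ] op 0.015 g 89.7
t 12.28 p [0.5218 0.166  0.0941] yaw -0.1114 z [ 4.e-04  2.e-04 -1.e+00] F [-1.39  0.22  0.72] M [-0.07  0.4  -0.04] op 0.0146 g 89.6
```

```bash
for i in 1 2 3 4 5; do python3 -m jog '[[0,0,0.07,0],[0,0,0,0]]' >/dev/null;python3 st.py; done
```

```text
t 12.53 p [0.5215 0.166  0.093 ] yaw -0.1112 z [-3.e-04  1.e-04 -1.e+00] F [-1.83 -0.35 -1.77] M [ 0.03  0.22 -0.03] op 0.0147 g 89.1
t 12.78 p [0.5214 0.166  0.0923] yaw -0.1112 z [-5.e-04  1.e-04 -1.e+00] F [-0.26  0.02 -3.08] M [ 0.18  0.21 -0.02] op 0.0153 g 88.7
t 13.03 p [0.5214 0.166  0.0918] yaw -0.1112 z [-4.e-04  0.e+00 -1.e+00] F [-0.74  0.74 -4.06] M [ 0.23  0.12 -0.07] op 0.0151 g 88.5
t 13.28 p [0.5214 0.166  0.0911] yaw -0.1111 z [-4.e-04 -0.e+00 -1.e+00] F [-0.22  0.69 -5.81] M [ 0.29  0.14 -0.05] op 0.015 g 88.3
t 13.53 p [0.5215 0.166  0.0906] yaw -0.111 z [-1.e-04 -0.e+00 -1.e+00] F [-0.46  1.27 -4.47] M [ 0.3   0.11 -0.05] op 0.0149 g 88.3
```

```bash
for i in 1 2 3 4; do python3 -m jog '[[0,0,0.06,0],[0,0,0,0]]' >/dev/null;python3 st.py; done
```

```text
t 13.78 p [0.5216 0.1661 0.0904] yaw -0.111 z [ 1.e-04 -0.e+00 -1.e+00] F [-4.13  0.84 -2.  ] M [ 0.25  0.5  -0.05] op 0.0146 g 88.6
t 14.03 p [0.5216 0.1661 0.0902] yaw -0.111 z [ 3.e-04 -0.e+00 -1.e+00] F [-4.36  0.81  5.45] M [ 0.04  0.88 -0.05] op 0.0148 g 89.7
t 14.28 p [0.5217 0.1662 0.09  ] yaw -0.1111 z [ 4.e-04 -1.e-04 -1.e+00] F [-5.45 -0.02  8.16] M [-0.03  1.16  0.03] op 0.0147 g 90.4
t 14.53 p [0.5217 0.1662 0.0899] yaw -0.1111 z [ 7.e-04 -2.e-04 -1.e+00] F [-6.87  0.26 11.63] M [-0.14  1.4  -0.04] op 0.0146 g 90.9
```

```bash
python3 -m jog '[[-0.08,0,0,0],[0,0,0,0],[0,0,0,0]]' >/dev/null;python3 st.py; python3 -m jog '[[-0.08,0,0,0],[0,0,0,0],[0,0,0,0]]' >/dev/null;python3 st.py
python3 - <<'E'
from h import *
a=cams.read_camera('scene');cv2.imwrite('pics/s6.png',a)
cv2.imwrite('pics/c6.png',cv2.resize(a[155:255,330:440],None,fx=6,fy=6,interpolation=cv2.INTER_CUBIC))
E
```

```text
t 14.9 p [0.5217 0.1662 0.0899] yaw -0.1112 z [ 2.1e-03  1.0e-04 -1.0e+00] F [-4.36 -0.87 10.39] M [-0.13  1.12  0.02] op 0.0149 g 90.5
t 15.28 p [0.5217 0.1662 0.0899] yaw -0.1114 z [ 3.5e-03  4.0e-04 -1.0e+00] F [-3.17 -0.46  9.23] M [-0.17  0.75 -0.02] op 0.0146 g 90.2
```

View pics/c6.png

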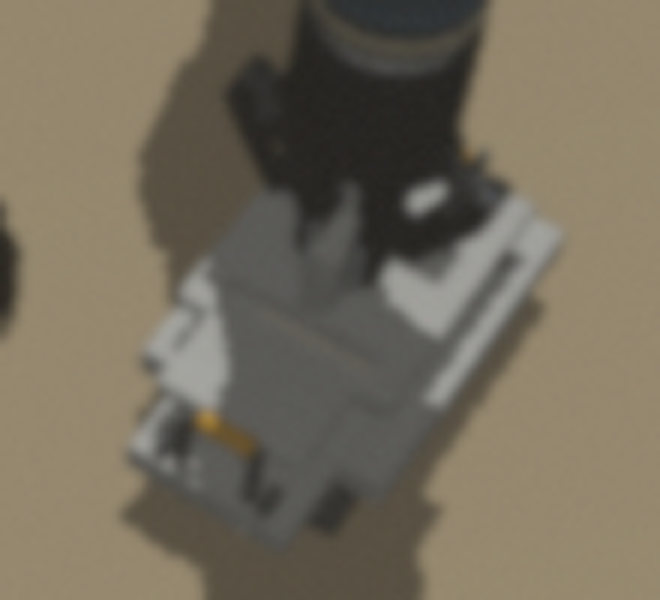

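The picture shows the plate on the head, with the narrow roller at (225,430) over the plate edge. x and y no longer move, so the grooves have located it. Now I'll raise the push to about 15 N and hold.

```bash
python3 -m jog '[[-0.05,0,0.1,0],[0,0,0,0],[0,0,0,0]]' >/dev/null;python3 st.py; python3 -m jog '[[-0.05,0,0.05,0],[0,0,0,0]]' >/dev/null;python3 st.py
```

```text
t 15.7 p [0.5216 0.1665 0.0896] yaw -0.1123 z [ 4.5e-03  8.0e-04 -1.0e+00] F [-3.45 -0.73 12.97] M [-0.21  0.86 -0.15] op 0.0147 g 90.9
t 15.95 p [0.5216 0.1665 0.0896] yaw -0.1122 z [ 5.5e-03  9.0e-04 -1.0e+00] F [-3.18 -1.02 15.42] M [-0.31  0.89 -0.14] op 0.0146 g 91.4
```

```bash
python3 -m jog '[[0,0,0.02,0],[0,0,0,0],[0,0,0,0],[0,0,0,0],[0,0,0,0]]' >/dev/null;python3 st.py; python3 -m jog '[[0,0,0,0],[0,0,0,0],[0,0,0,0],[0,0,0,0],[0,0,0,0]]' >/dev/null;python3 st.py
python3 -m jog '[[0.1,0,-0.15,0],[0.1,0,-0.15,0],[0,0,0,0],[0,0,0,0]]' >/dev/null;python3 st.py
```

```text
t 16.57 p [0.5216 0.1665 0.0896] yaw -0.1122 z [ 5.5e-03  8.0e-04 -1.0e+00] F [-3.52 -0.88 16.98] M [-0.36  0.96 -0.17] op 0.0147 g 91.4
t 17.2 p [0.5216 0.1665 0.0896] yaw -0.1122 z [ 5.5e-03  8.0e-04 -1.0e+00] F [-4.2  -0.32 16.35] M [-0.33  1.   -0.12] op 0.0149 g 91.4
t 17.7 p [0.5215 0.1664 0.0898] yaw -0.1113 z [ 1.1e-03  6.0e-04 -1.0e+00] F [-1.06  2.38  2.59] M [ 0.45  0.26 -0.17] op 0.0147 g 89.3
```

```bash
python3 -m jog '[[0,0,0,0],[0,0,0,0],[0,0,0,0],[0,0,0,0],[0,0,0,0]]' 0 20 >/dev/null;python3 st.py; python3 -m jog '[[0,0,-2,0],[0,0,-4,0],[0,0,-4,0],[0,0,-4,0],[0,0,0,0]]'>/dev/null;python3 st.py
python3 - <<'E'
from h import *
a=cams.read_camera('scene');b=cams.read_camera('top');cv2.imwrite('pics/s7.png',a);cv2.imwrite('pics/t7.png',b)
cv2.imwrite('pics/c7.png',np.hstack([cv2.resize(i,(395,360),interpolation=cv2.INTER_CUBIC) for i in(a[145:245,330:440],b[180:280,220:330])]))
E
```

```text
t 18.32 p [0.5211 0.166  0.0896] yaw -0.1112 z [ 2.e-04 -1.e-04 -1.e+00] F [-0.1  -0.16  0.14] M [ 0.01  0.   -0.01] op 0.0859 g 0.0
t 18.95 p [0.5229 0.1669 0.2332] yaw -0.1112 z [ 0.0071  0.0022 -1.    ] F [0.1  0.46 0.03] M [ 0.01  0.05 -0.04] op 0.0858 g 0.0
```

View pics/c7.png

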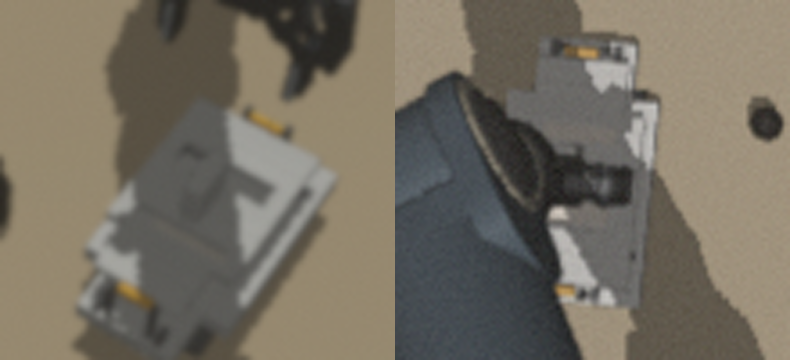

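Plate on the base with both rollers in place, narrow end toward +x: orange at (135,295) and (268,122) in the scene half, (580,50) and (563,291) in the top half. As a check that it's fully home, I'll press on the free plate from above with closed fingers on the bar top (expected at z≈0.123).

```bash
python3 -m jog '[[0,0,0,0],[0,0,0,0],[0,0,0,0],[0,0,0,0],[0,0,0,0]]' 255 30 >/dev/null;python3 st.py 0.5216 0.1665 -0.111; python3 -m jog '[[0,0,4,0],[0,0,4,0],[0,0,1.5,0],[0,0,0,0],[0,0,0,0]]'>/dev/null;python3 st.py 0.5216 0.1665 -0.111
```

```text
t 19.68 p [0.521  0.166  0.2295] yaw -0.1112 z [-1.e-04 -1.e-04 -1.e+00] F [0.37 0.59 0.49] M [ 0.05 -0.01 -0.01] op -0.0001 g 0.0
shift cm now-axes [ 0.05 -0.06] turn -0.0002
t 20.3 p [0.5222 0.1665 0.1361] yaw -0.1112 z [ 2.8e-03  9.0e-04 -1.0e+00] F [ 0.15 -0.57  0.58] M [-0.01  0.03 -0.02] op 0.0001 g 0.0
shift cm now-axes [-0.06  0.01] turn -0.0002
```

```bash
python3 -m jog '[[0.05,-0.05,0.5,0],[0,0,0.3,0],[0,0,0,0],[0,0,0,0]]' >/dev/null;python3 st.py; for i in 1 2 3 4 5; do python3 -m jog '[[0,0,0.1,0],[0,0,0,0]]' >/dev/null;python3 st.py; done
```

```text
t 20.8 p [0.5216 0.1664 0.1267] yaw -0.1112 z [ 2.e-04 -0.e+00 -1.e+00] F [-0.12 -0.97 -0.26] M [-0.03 -0.01  0.03] op 0.0001 g 0.0
t 21.05 p [0.5216 0.1664 0.1256] yaw -0.1112 z [-0.e+00 -1.e-04 -1.e+00] F [-0.53 -0.27  0.29] M [ 0.02 -0.    0.05] op 0.0003 g 0.0
t 21.3 p [0.5215 0.1664 0.1245] yaw -0.1113 z [-1.e-04 -1.e-04 -1.e+00] F [ 0.02  0.05 -0.1 ] M [ 0.02 -0.02 -0.07] op 0.0002 g 0.0
t 21.55 p [0.5215 0.1664 0.1235] yaw -0.1112 z [-1.e-04 -1.e-04 -1.e+00] F [ 0.4  -1.32 -0.68] M [ 0.01  0.01 -0.04] op -0.0002 g 0.0
t 21.8 p [0.5217 0.1666 0.123 ] yaw -0.1112 z [ 3.e-04 -0.e+00 -1.e+00] F [-1.2  -0.75  3.42] M [-0.07  0.33 -0.03] op -0.0002 g 2.1
t 22.05 p [0.5218 0.1666 0.1229] yaw -0.1111 z [ 7.e-04 -1.e-04 -1.e+00] F [-2.9  -0.38  9.65] M [-0.21  0.7   0.01] op -0.0003 g 4.9
```

```bash
python3 -m jog '[[-0.03,0,0.1,0],[0,0,0,0]]' >/dev/null;python3 st.py; python3 -m jog '[[0,0,0,0],[0,0,0,0],[0,0,0,0],[0,0,0,0],[0,0,0,0]]' >/dev/null;python3 st.py;python3 -m jog '[[0,0,0,0],[0,0,0,0],[0,0,0,0],[0,0,0,0]]' >/dev/null;python3 st.py
```

```text
t 22.3 p [0.5218 0.1669 0.1225] yaw -0.1112 z [ 1.8e-03  3.0e-04 -1.0e+00] F [-3.71 -0.56 12.88] M [-0.23  0.8   0.04] op 0.0003 g 6.5
t 22.93 p [0.5218 0.1669 0.1225] yaw -0.1111 z [ 1.7e-03  2.0e-04 -1.0e+00] F [-3.34 -1.14 12.92] M [-0.29  0.77 -0.01] op 0.0002 g 6.5
t 23.43 p [0.5218 0.1669 0.1225] yaw -0.1112 z [ 1.7e-03  3.0e-04 -1.0e+00] F [-4.11 -0.72 13.77] M [-0.25  0.83 -0.01] op -0.0001 g 6.5
```

```bash
python3 -m jog '[[0,0,0.07,0],[0,0,0,0],[0,0,0,0],[0,0,0,0],[0,0,0,0]]' >/dev/null;python3 st.py; python3 -m jog '[[0,0,-0.2,0],[0,0,-0.5,0],[0,0,-4,0],[0,0,-5,0],[0,0,-4,0]]'>/dev/null
python3 -m jog '[[0,6,-2,0],[0,6,0,0],[0,6,0,0],[0,6,0,0],[0,0,0,0]]' >/dev/null; python3 st.py
python3 - <<'E'
from h import *
a=cams.read_camera('scene');b=cams.read_camera('top');cv2.imwrite('pics/s8.png',a);cv2.imwrite('pics/t8.png',b)
cv2.imwrite('pics/c8.png',np.hstack([cv2.resize(i,(400,400),interpolation=cv2.INTER_CUBIC) for i in(a[165:245,345:425],b[180:270,230:320])]))
E
```

```text
t 24.05 p [0.522  0.1673 0.1221] yaw -0.111 z [ 2.3e-03  8.0e-04 -1.0e+00] F [-4.33 -0.46 13.98] M [-0.18  0.81 -0.  ] op -0.0001 g 7.0
t 25.3 p [ 0.4936 -0.0772  0.2764] yaw -0.1216 z [-8.e-04 -2.e-03 -1.e+00] F [-0.37  0.18  0.97] M [ 0.06  0.04 -0.03] op 0.0003 g 0.0
```

View pics/c8.png

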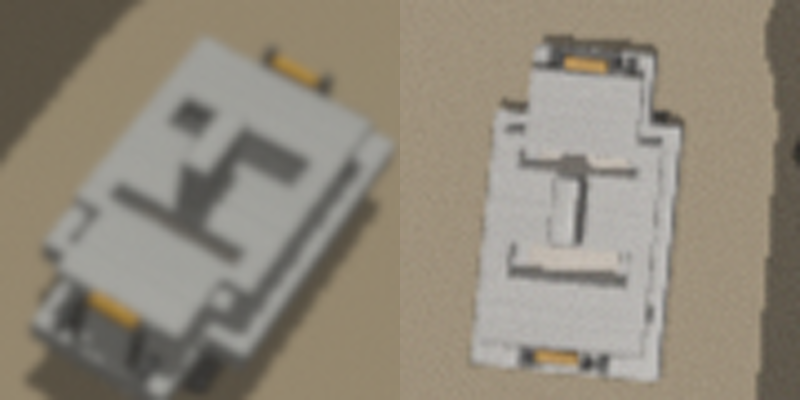

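The plate is on the base, clear of the robot. In the scene half its upper-face corners are at wide (205,38) and (372,125), narrow (62,262) and (190,335). The slight yield at 14 N could mean one end isn't fully down, so I'll compare these with the projections for home and for wide end raised.

Run:
```python
from h import *
yaw=-.111;c=np.array([.5216,.1665]);ex=np.array([np.cos(yaw),np.sin(yaw)]);ey=np.array([-ex[1],ex[0]])
def P(x,y,z): return np.r_[c+x*ex+y*ey,z]
pts={'W-':(-94,-55),'W+':(-94,55),'N-':(94,-38),'N+':(94,38)}
for n,x0,y0,k in(('scene',345,165,5),('top',230,180,4.444)):
    for nm,(x,y) in pts.items():
        o=[]
        for t in(0,.004/.094,-.004/.094): # raise wide / raise narrow by 4mm about centre
            p=proj(n,P(x/1e3,y/1e3,.0809-t*x/1e3));o.append(((p-[x0,y0]+.5)*k-.5).round(0))
        print(n,nm,*o,'home | wide up4/narrow dn4 | reverse')
# roller centroid before/after
for f in('0','8'):
  for n,(x0,y0,w) in(('scene',(345,165,80)),('top',(230,180,90))):
    h=cv2.cvtColor(cv2.imread(f'pics/{n}{f}.png'),cv2.COLOR_BGR2HSV)[y0:y0+w,x0:x0+w].astype(int)
    m=((h[...,1]>130)&(h[...,0]<28)&(h[...,2]>90)).astype('u1')
    q=cv2.connectedComponentsWithStats(m);print(n,f,[(q[3][i].round(2),q[2][i,4]) for i in range(1,q[0]) if q[2][i,4]>4])
```

```text
scene W- [206.  32.] [207.  27.] [205.  36.] home | wide up4/narrow dn4 | reverse
scene W+ [376. 119.] [377. 115.] [375. 123.] home | wide up4/narrow dn4 | reverse
scene N- [ 56. 267.] [ 56. 271.] [ 57. 263.] home | wide up4/narrow dn4 | reverse
scene N+ [179. 338.] [178. 342.] [180. 334.] home | wide up4/narrow dn4 | reverse
top W- [240. 359.] [239. 360.] [241. 359.] home | wide up4/narrow dn4 | reverse
top W+ [ 76. 343.] [ 75. 344.] [ 77. 343.] home | wide up4/narrow dn4 | reverse
top N- [242.  76.] [243.  77.] [241.  76.] home | wide up4/narrow dn4 | reverse
top N+ [130.  66.] [131.  66.] [129.  65.] home | wide up4/narrow dn4 | reverse
scene 0 [(array([58.  , 14.05]), np.int32(19)), (array([22.64, 61.07]), np.int32(14))]
top 0 [][ WARN:0@0.170] global loadsave.cpp:275 findDecoder imread_('pics/scene8.png'): can't open/read file: check file path/integrity
Traceback (most recent call last):
cv2.error: OpenCV(4.12.0) /io/opencv/modules/imgproc/src/color.cpp:199: error: (-215:Assertion failed) !_src.empty() in function 'cvtColor'
```

The observed corners fit equally well with slight end-rounding or with the narrow end about 3 mm high. I'll settle it by touch: probe the plate face over the narrow ball (x=+65) and over the wide pair (x=−65).

```bash
python3 -m jog '[[0,-6,0,0],[0,-6,0,0],[0,-6,0,0],[0,-5,0,-0.01],[6,0,0,0]]' >/dev/null;python3 -m jog '[[0,0,3,0],[0,0,3,0],[0,0,3,0],[0,0,0,0],[0,0,0,0]]'>/dev/null;python3 st.py 0.5862 0.1593 -0.111
```

```text
t 26.65 p [0.5803 0.1527 0.1878] yaw -0.0994 z [ 0.0015  0.001  -1.    ] F [ 0.02 -0.32  0.86] M [-0.   -0.03  0.  ] op 0.0 g 0.0
shift cm now-axes [ 0.52 -0.71] turn 0.0116
```

```bash
python3 -m jog '[[0.5,-0.7,0,0.012],[0,0,3,0],[0,0,3,0],[0,0,3,0],[0,0,0.6,0]]' >/dev/null;python3 -m jog '[[0,0,0,0],[0,0,0,0],[0,0,0,0]]'>/dev/null;python3 st.py 0.5862 0.1593 -0.111
```

```text
t 27.65 p [0.5864 0.1579 0.0919] yaw -0.1134 z [ 2.2e-03  6.0e-04 -1.0e+00] F [1.2  0.77 0.36] M [-0.07  0.01  0.01] op 0.0003 g 0.0
shift cm now-axes [-0.03 -0.14] turn -0.0024
```

```bash
python3 -m jog '[[0,-0.1,0.3,0],[0,0,0.2,0],[0,0,0,0]]'>/dev/null;python3 st.py; for i in 1 2 3 4 5 6; do python3 -m jog '[[0,0,0.1,0],[0,0,0,0]]' >/dev/null;python3 st.py; done
```

```text
t 28.02 p [0.5855 0.1585 0.0854] yaw -0.1132 z [-5.e-04 -2.e-04 -1.e+00] F [-0.8  -0.13  0.36] M [ 0.03 -0.    0.05] op -0.0002 g 0.0
t 28.27 p [0.5857 0.1586 0.0846] yaw -0.1133 z [-1.e-04 -1.e-04 -1.e+00] F [ 0.65 -0.11 -0.49] M [-0.03  0.01  0.04] op -0.0004 g 0.0
t 28.52 p [0.5857 0.1586 0.0836] yaw -0.1132 z [-0.e+00 -1.e-04 -1.e+00] F [ 0.23 -0.36 -0.28] M [ 0.01 -0.01  0.06] op 0.0 g 0.0
t 28.77 p [0.5857 0.1586 0.0826] yaw -0.1132 z [-1.e-04 -1.e-04 -1.e+00] F [ 0.27 -0.08  0.22] M [-0.04  0.03 -0.01] op 0.0 g 0.0
t 29.02 p [0.5857 0.1586 0.0816] yaw -0.1132 z [-1.e-04 -1.e-04 -1.e+00] F [-0.19 -0.47  0.27] M [-0.02  0.07  0.04] op -0.0002 g 0.0
t 29.27 p [0.5857 0.1586 0.0806] yaw -0.1131 z [-1.e-04 -1.e-04 -1.e+00] F [-0.55  0.15 -0.36] M [ 0.01 -0.02  0.04] op -0.0004 g 0.0
t 29.52 p [0.5858 0.1587 0.0802] yaw -0.1132 z [ 3.e-04 -1.e-04 -1.e+00] F [-1.35 -0.97  5.26] M [-0.12  0.31 -0.02] op 0.0002 g 2.3
```

The narrow face is at 0.0804 (home). Now the wide end.

```bash
python3 -m jog '[[0,0,-3,0],[0,0,-4,0],[0,0,-2,0],[-4.3,0,0,0],[-4.3,0,0,0]]' >/dev/null;python3 -m jog '[[-4.3,0,0,0],[0,0,0,0],[0,0,4,0],[0,0,2.5,0],[0,0,0,0]]'>/dev/null;python3 -m jog '[[0,0,0,0],[0,0,0,0]]'>/dev/null;python3 st.py 0.4570 0.1737 -0.111
```

```text
t 31.02 p [0.4586 0.1736 0.1058] yaw -0.1133 z [ 2.4e-03  9.0e-04 -1.0e+00] F [0.71 0.45 0.56] M [ 0.01  0.04 -0.03] op -0.0 g 0.0
shift cm now-axes [-0.16  0.01] turn -0.0023
```

```bash
python3 -m jog '[[0,0,0.7,0],[0,0,0.6,0],[0,0,0,0]]'>/dev/null;python3 st.py; for i in 1 2 3 4 5; do python3 -m jog '[[0,0,0.1,0],[0,0,0,0]]' >/dev/null;python3 st.py; done
```

```text
t 31.4 p [0.4571 0.173  0.0911] yaw -0.1131 z [-1.2e-03 -6.0e-04 -1.0e+00] F [ 0.33 -0.43  0.24] M [-0.01 -0.04 -0.04] op -0.0002 g 0.0
t 31.65 p [0.4576 0.1732 0.0907] yaw -0.1132 z [ 1.e-04 -0.e+00 -1.e+00] F [-0.19  0.05 -0.51] M [-0.01 -0.06 -0.  ] op 0.0 g 0.0
t 31.9 p [0.4576 0.1732 0.0896] yaw -0.1132 z [ 0.e+00 -1.e-04 -1.e+00] F [0.15 0.13 0.69] M [ 0.01 -0.01  0.03] op 0.0001 g 0.0
t 32.15 p [0.4575 0.1732 0.0886] yaw -0.1132 z [-0.e+00 -1.e-04 -1.e+00] F [0.22 0.42 0.19] M [-0.01  0.   -0.04] op -0.0001 g 0.0
t 32.4 p [0.4575 0.1732 0.0876] yaw -0.1131 z [-0.e+00 -1.e-04 -1.e+00] F [ 0.36 -0.57  0.2 ] M [ 0.04 -0.06  0.01] op -0.0002 g 0.0
t 32.65 p [0.4575 0.1732 0.0866] yaw -0.1131 z [-1.e-04 -1.e-04 -1.e+00] F [-0.4  -0.46  0.3 ] M [-0.04  0.04  0.01] op -0.0003 g 0.0
```

```bash
python3 -m jog '[[0,0,0.2,0],[0,0,0.15,0],[0,0,0,0]]'>/dev/null;python3 st.py; for i in 1 2 3 4 5; do python3 -m jog '[[0,0,0.07,0],[0,0,0,0]]' >/dev/null;python3 st.py; done
```

```text
t 33.02 p [0.4575 0.1732 0.083 ] yaw -0.1131 z [-3.e-04 -1.e-04 -1.e+00] F [ 0.26  0.24 -1.42] M [0.01 0.05 0.06] op -0.0002 g 0.0
t 33.27 p [0.4575 0.1732 0.0824] yaw -0.1132 z [-0.e+00 -1.e-04 -1.e+00] F [ 0.04 -0.02  0.73] M [0.05 0.01 0.  ] op -0.0004 g 0.0
t 33.52 p [0.4575 0.1732 0.0817] yaw -0.1132 z [ 0.e+00 -1.e-04 -1.e+00] F [0.12 0.56 0.37] M [ 0.01  0.01 -0.02] op 0.0001 g 0.0
t 33.77 p [0.4575 0.1732 0.081 ] yaw -0.1132 z [-1.e-04 -1.e-04 -1.e+00] F [ 1.    0.23 -0.39] M [-0.03  0.02 -0.02] op -0.0002 g 0.0
t 34.02 p [0.4575 0.1732 0.0803] yaw -0.1132 z [-0.e+00 -1.e-04 -1.e+00] F [-0.36 -0.15 -0.58] M [ 0.    0.06 -0.03] op -0.0001 g 0.0
t 34.27 p [0.4576 0.1733 0.0801] yaw -0.1132 z [ 3.e-04 -1.e-04 -1.e+00] F [-1.33  0.08  4.26] M [-0.09  0.35 -0.  ] op 0.0001 g 2.3
```

Wide face is 0.0802 and narrow face 0.0804, so the plate is level and home. The last push settled it about 0.7 mm further, so I'll give one more clean 15 N bedding push on the bar top.

```bash
python3 -m jog '[[0,0,-3,0],[0,0,-3,0],[0,0,0,0],[3.2,0,0,0],[3.2,0,0,0]]' >/dev/null;python3 -m jog '[[0,0,0,0],[0,0,0,0],[0,0,0,0]]'>/dev/null;python3 st.py 0.5218 0.167 -0.111
```

```text
t 35.27 p [0.5199 0.1662 0.1392] yaw -0.1121 z [-1.3e-03 -5.0e-04 -1.0e+00] F [-0.22 -0.97  0.48] M [-0.02 -0.01  0.03] op 0.0001 g 0.0
shift cm now-axes [ 0.18 -0.1 ] turn -0.0011
```

```bash
python3 -m jog '[[0.1,-0.1,0.7,0],[0,0,0.6,0],[0,0,0,0]]'>/dev/null;python3 st.py; for i in 1 2 3 4 5; do python3 -m jog '[[0,0,0.1,0],[0,0,0,0]]' >/dev/null;python3 st.py; done
```

```text
t 35.65 p [0.5216 0.1667 0.1259] yaw -0.1129 z [-1.4e-03 -6.0e-04 -1.0e+00] F [ 0.7   0.47 -0.43] M [ 0.01 -0.03  0.03] op -0.0001 g 0.0
t 35.9 p [0.5223 0.1669 0.1257] yaw -0.1132 z [ 2.e-04 -0.e+00 -1.e+00] F [-0.07 -0.71  0.31] M [-0.03  0.06 -0.04] op -0.0003 g 0.0
t 36.15 p [0.5223 0.1668 0.1247] yaw -0.1132 z [ 1.e-04 -0.e+00 -1.e+00] F [-0.    0.    0.36] M [0.01 0.04 0.  ] op 0.0001 g 0.0
t 36.4 p [0.5222 0.1668 0.1236] yaw -0.1132 z [-1.e-04 -1.e-04 -1.e+00] F [-0.44  0.43 -0.72] M [-0.01  0.02  0.01] op -0.0001 g 0.0
t 36.65 p [0.5222 0.1668 0.1226] yaw -0.1131 z [-1.e-04 -1.e-04 -1.e+00] F [ 0.27  0.05 -0.15] M [ 0.03 -0.02  0.05] op 0.0 g 0.0
t 36.9 p [0.5224 0.1669 0.1222] yaw -0.1132 z [ 4.e-04 -1.e-04 -1.e+00] F [-1.31 -1.23  5.2 ] M [-0.15  0.33  0.  ] op 0.0 g 2.3
```

Bar top is at 0.1223, which agrees with the level plate. I'll raise to about 15 N and hold.

```bash
python3 -m jog '[[0,0,0.1,0],[0,0,0.05,0],[0,0,0,0]]'>/dev/null;python3 st.py
```

```text
t 37.27 p [0.5225 0.1671 0.1219] yaw -0.1132 z [ 1.1e-03 -1.0e-04 -1.0e+00] F [-3.36 -1.32 12.33] M [-0.32  0.87  0.  ] op -0.0004 g 6.2
```

```bash
python3 -m jog '[[0,0,0.05,0],[0,0,0,0]]'>/dev/null;python3 st.py; python3 -m jog '[[0,0,0,0],[0,0,0,0],[0,0,0,0],[0,0,0,0],[0,0,0,0]]'>/dev/null;python3 st.py
```

```text
t 37.52 p [0.5227 0.1675 0.1216] yaw -0.113 z [ 1.5e-03  5.0e-04 -1.0e+00] F [-4.19 -0.35 12.53] M [-0.14  0.85  0.06] op -0.0003 g 6.2
t 38.15 p [0.5227 0.1675 0.1215] yaw -0.113 z [ 1.5e-03  5.0e-04 -1.0e+00] F [-3.03 -1.72 12.97] M [-0.17  0.82  0.  ] op -0.0003 g 6.2
```

It is still sliding down a groove flank: +y 0.6 mm with −z 0.7 mm. The plate sits slightly to −y of home, so I'll help it toward +y under load.

```bash
for i in 1 2 3; do python3 -m jog '[[0,-0.1,0.02,0],[0,0,0,0]]'>/dev/null;python3 st.py; done
```

```text
t 38.4 p [0.5227 0.1681 0.121 ] yaw -0.1132 z [ 0.0012  0.     -1.    ] F [-3.35 -0.85 10.49] M [-0.22  0.68 -0.04] op 0.0001 g 5.4
t 38.65 p [0.5228 0.1684 0.1209] yaw -0.1135 z [ 9.0e-04 -1.2e-03 -1.0e+00] F [-2.86 -3.14 12.71] M [-0.61  0.82  0.03] op 0.0003 g 6.1
t 38.9 p [0.5229 0.1685 0.1209] yaw -0.114 z [ 4.0e-04 -2.5e-03 -1.0e+00] F [-3.81 -4.64 14.1 ] M [-0.97  0.96  0.04] op 0.0002 g 7.2
```

y has bottomed out: z is steady at 0.1209 with the lateral push resisted. Now I'll do the same dither in x.

```bash
python3 -m jog '[[-0.1,0.1,0,0],[0,0,0,0]]'>/dev/null;python3 st.py;python3 -m jog '[[-0.1,0,0,0],[0,0,0,0]]'>/dev/null;python3 st.py;python3 -m jog '[[-0.1,0,0,0],[0,0,0,0]]'>/dev/null;python3 st.py
```

```text
t 39.15 p [0.5228 0.1684 0.1209] yaw -0.1139 z [ 2.9e-03 -6.0e-04 -1.0e+00] F [-2.36 -2.39 11.48] M [-0.65  0.37  0.01] op 0.0001 g 5.6
t 39.4 p [0.5227 0.1684 0.1209] yaw -0.114 z [ 4.7e-03 -3.0e-04 -1.0e+00] F [ 0.88 -2.98  9.23] M [-0.6  -0.07  0.03] op 0.0001 g 4.7
t 39.65 p [0.5226 0.1684 0.1209] yaw -0.1143 z [ 0.0065  0.     -1.    ] F [ 2.46 -3.27  7.27] M [-0.68 -0.61 -0.02] op 0.0001 g 3.8
```

```bash
python3 -m jog '[[0.25,0.05,0.1,0],[0,0,0,0]]'>/dev/null;python3 st.py;python3 -m jog '[[0,0,0.06,0.03],[0,0,0,0]]'>/dev/null;python3 st.py;python3 -m jog '[[0,0,0,-0.05],[0,0,0,0]]'>/dev/null;python3 st.py;python3 -m jog '[[0,0,0,0.02],[0,0,0,0]]'>/dev/null;python3 st.py
```

```text
t 39.9 p [0.5229 0.1684 0.1208] yaw -0.1136 z [ 2.2e-03 -5.0e-04 -1.0e+00] F [-3.59 -2.97 18.61] M [-0.57  1.08  0.03] op 0.0003 g 9.0
t 40.15 p [0.523  0.1685 0.1207] yaw -0.1434 z [ 3.e-03 -5.e-04 -1.e+00] F [-5.04 -2.65 20.27] M [-0.67  1.2   0.04] op 0.0001 g 10.5
t 40.4 p [0.5233 0.1686 0.1207] yaw -0.0936 z [ 0.0034 -0.     -1.    ] F [-5.   -3.47 20.67] M [-0.62  1.15 -0.05] op 0.0001 g 10.2
t 40.65 p [0.5232 0.1686 0.1207] yaw -0.1135 z [ 3.4e-03 -2.0e-04 -1.0e+00] F [-5.14 -3.66 20.39] M [-0.67  1.07  0.07] op -0.0001 g 10.2
```

z holds at 0.1207 under all the dithers, so the plate is home. I'll ease to 15 N, hold 1.1 s, then release.

```bash
python3 -m jog '[[-0.05,0,-0.08,0],[0,0,0,0],[0,0,0,0],[0,0,0,0],[0,0,0,0]]'>/dev/null;python3 st.py;python3 -m jog '[[0,0,0,0],[0,0,0,0],[0,0,0,0],[0,0,0,0],[0,0,0,0]]'>/dev/null;python3 st.py
python3 -m jog '[[0,0,-0.1,0],[0,0,-0.2,0],[0,0,-1,0],[0,0,0,0],[0,0,0,0]]'>/dev/null;python3 -m jog '[[0,0,0.3,0],[0,0,0.3,0],[0,0,0.2,0],[0,0,0,0]]'>/dev/null; python3 st.py;for i in 1 2 3 4; do python3 -m jog '[[0,0,0.07,0],[0,0,0,0]]' >/dev/null;python3 st.py; done
```

```text
t 41.27 p [0.5232 0.1685 0.1208] yaw -0.1135 z [ 4.2e-03  2.0e-04 -1.0e+00] F [-1.9  -2.45 14.63] M [-0.53  0.49  0.02] op -0.0003 g 7.2
t 41.9 p [0.5232 0.1686 0.1208] yaw -0.1134 z [ 4.2e-03  2.0e-04 -1.0e+00] F [-1.44 -1.78 15.13] M [-0.46  0.44  0.04] op -0.0002 g 7.2
t 43.02 p [0.5213 0.1684 0.123 ] yaw -0.1132 z [-5.e-04 -2.e-04 -1.e+00] F [ 0.45  0.19 -0.82] M [-0.02 -0.01 -0.04] op -0.0001 g 0.0
t 43.27 p [0.5215 0.1685 0.1226] yaw -0.1132 z [ 2.e-04  0.e+00 -1.e+00] F [ 0.3  -0.17 -0.16] M [-0.02 -0.01  0.02] op 0.0 g 0.0
t 43.52 p [0.5214 0.1684 0.1219] yaw -0.1132 z [ 0.e+00 -1.e-04 -1.e+00] F [-0.65 -0.74 -0.42] M [ 0.    0.02 -0.  ] op -0.0002 g 0.0
t 43.77 p [0.5214 0.1685 0.1211] yaw -0.1131 z [-1.e-04 -1.e-04 -1.e+00] F [ 0.04 -0.52 -0.23] M [-0.01  0.06  0.01] op 0.0001 g 0.0
t 44.02 p [0.5215 0.1685 0.121 ] yaw -0.1132 z [ 3.e-04 -1.e-04 -1.e+00] F [-1.31 -1.    4.35] M [-0.14  0.3  -0.04] op 0.0002 g 2.4
```

With the load off, the plate stays down (bar top at 0.1210). I'll retreat and hand in.

```bash
python3 -m jog '[[0,0,-0.3,0],[0,0,-3,0],[0,0,-4,0],[0,0,-4,0],[0,0,0,0]]'>/dev/null;python3 -m jog '[[0,0,0,0],[0,0,0,0],[0,0,0,0]]'>/dev/null; python3 st.py; python3 -c "
from workcell import arm; print(arm.sign_off())"
```

```text
t 45.02 p [0.5209 0.1682 0.2324] yaw -0.1131 z [-2.e-03 -7.e-04 -1.e+00] F [ 0.17  1.02 -0.84] M [-0.05 -0.03 -0.01] op 0.0001 g 0.0
the job is handed in; nothing more can be done
None
```

I handed the job in at 45 s with the mask plate on the three balls, bedded at about 15 N for just over a second (peak about 21 N) and released. The bar top read 0.1210 m with the load off, but the sign-off returned no verdict, so whether it passed is unconfirmed.

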